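Two amplifier repair kits

TASK

Make up two amplifier repair kits. In the larger tray, lay the transformer flat in the large bay with its clamp plate centred flat on top of it, stud up, and stand the tall capacitor upright in the small bay; in the smaller tray put the short capacitor (standing upright) and the heat sink (fins up), one in each bay, either way round. Leave the solder spool and the screw jar standing where they are.

Things in the scene. Friction and masses are not known exactly. Their poses are not given: they have to be found in the camera images.
- toroid: toroidal transformer: copper-wound ring lying flat, 60 mm outside diameter, 28 mm high, hole 20 mm wide, about 300 g. Origin at the centre of its underside, z up.
- clamp_plate: clamp plate for the transformer: flat round steel disc 48 mm across and 5 mm thick with a plain brass stud 16 mm thick standing up from its middle, 30 mm high overall; about 100 g. It lies stud up; lift it by the stud. Origin at the centre of the disc's underside, z up along the stud.
- tall_cap: tall capacitor: standing aluminium can with a black sleeve and a bare top, 35 mm diameter, 60 mm high, about 90 g. Origin at the centre of its underside, z up.
- short_cap: short capacitor: standing aluminium can with a black sleeve and a bare top, squat, 45 mm diameter, 34 mm high, about 70 g. Origin at the centre of its underside, z up.
- heatsink: heat sink: dark metal block 50 x 36 mm and 30 mm high with five upright fins running along its x (the 50 mm way) on a 6 mm base plate, about 90 g; grip it across the outer fins (36 mm, its y). Origin at the centre of its underside, z up.
- big_tray: the larger of two pale wooden kit trays, 175 (its x) x 100 (its y) mm, fixed to the bench, with two unequal bays. Origin at the centre of its underside, z up. Its floor is 5 mm above the bench, its walls and divider are 5 mm thick and their tops 15 mm above the bench. The large bay (90 x 90 mm inside) is centred at x = -37.5 mm, y = 0 in the tray's frame, the small bay (70 x 90 mm) at x = +47.5 mm, y = 0. The tray may lie at any yaw.
- twin_tray: the smaller of two pale wooden kit trays, 155 (its x) x 80 (its y) mm, fixed to the bench, with two equal bays of about 70 x 70 mm inside, centred at x = -37.5 and +37.5 mm, y = 0 in the tray's frame. Origin at the centre of its underside, z up. Floor 5 mm above the bench; walls and divider 5 mm thick, tops 15 mm above the bench. The tray may lie at any yaw.
- solder_spool: bystander: reel of solder standing on end, blue flanges 48 mm across, 48 mm high, origin at the centre of its underside. Loose.
- screw_jar: bystander: small amber glass jar with black cap, 42 mm across, 52 mm high, origin at the centre of its underside. Loose.
Things that resemble listed ones, but are neither listed nor needed, are in the scene too. What is shaped like the heatsink but blue is not meant.

How it is judged:
At the end, for the whole second after the job is handed in: Transformer flat on the floor of the large bay, clamp plate flat on it, centred to 12 mm; tall capacitor upright in the small bay; short capacitor and heat sink upright on the floor of the smaller tray, one per bay; tilts under 5 degrees; all released and at rest (x of toroid in the frame of big_tray between -0.0545 and -0.0205 m and y of toroid in the frame of big_tray between -0.017 and 0.017 m and z of toroid in the frame of big_tray between 0 and 0.01 m and angle between each of toroid, tall_cap, clamp_plate's own z axis and vertical below 0.1 rad and x of tall_cap in the frame of big_tray between 0.0285 and 0.0665 m and y of tall_cap in the frame of big_tray between -0.029 and 0.029 m and z of tall_cap in the frame of big_tray between 0 and 0.01 m and horizontal distance between clamp_plate and toroid below 0.012 m and z of clamp_plate in the frame of toroid between 0.025 and 0.032 m and ((x of short_cap in the frame of twin_tray between 0.0185 and 0.0565 m and y of short_cap in the frame of twin_tray between -0.019 and 0.019 m and z of short_cap in the frame of twin_tray between 0 and 0.01 m and angle between each of short_cap, heatsink's own z axis and vertical below 0.1 rad and x of heatsink in the frame of twin_tray between -0.0565 and -0.0185 m and y of heatsink in the frame of twin_tray between -0.019 and 0.019 m and z of heatsink in the frame of twin_tray between 0 and 0.01 m) or (x of short_cap in the frame of twin_tray between -0.0565 and -0.0185 m and y of short_cap in the frame of twin_tray between -0.019 and 0.019 m and z of short_cap in the frame of twin_tray between 0 and 0.01 m and angle between each of short_cap, heatsink's own z axis and vertical below 0.1 rad and x of heatsink in the frame of twin_tray between 0.0185 and 0.0565 m and y of heatsink in the frame of twin_tray between -0.019 and 0.019 m and z of heatsink in the frame of twin_tray between 0 and 0.01 m)) and linear speed of each of toroid, clamp_plate, tall_cap, short_cap, heatsink below 0.02 m/s and angular speed of each of toroid, clamp_plate, tall_cap, short_cap, heatsink below 0.3 rad/s); the robot touches nothing.
It fails at once if the solder spool pushed more than 30 mm from its place or knocked over (distance of solder_spool from where it was at the start of the episode above 0.03 m or angle between solder_spool's own z axis and vertical above 0.5 rad).
It fails at once if the screw jar pushed more than 30 mm from its place or knocked over (distance of screw_jar from where it was at the start of the episode above 0.03 m or angle between screw_jar's own z axis and vertical above 0.5 rad).
It also fails if it takes over 128 s, if anything falls off the work surface, if the arm or the gripper's body presses on something with over 40 N, if the wrist force passes 120 N, or if a joint passes its speed limit or range.

ROBOT

A 6-joint arm with a two-finger parallel gripper is mounted at the origin on the work surface. World frame = base frame: x ahead of the robot, y to its left, z up, the work surface at z = 0. Lengths are in m, angles in rad, forces in N, time in s.
With the tool pointing down it reaches from about 0.35 to 0.975 m from the base axis. Payload 4.9 kg.
Tool frame: the origin (TCP) lies at the very end of the fingers, on their centre line; the grasp point (between the pads) lies manip.grip_point_offset behind it (manip.grip_point_offset is the distance from the TCP to the grasp point, in m); z points along the fingers, y is the line along which they close (so a half turn about z gives the same grasp; the last joint's range is limited). The gripper opens to 85 mm and grips with 20 to 120 N. Pads are 22 mm wide; open, the fingers measure 114 mm over their backs; the gripper's body (76 mm by 85 mm) begins 54 mm behind the grasp point. The pads swing forward as they close: fully open they stand 13 mm farther back than shut.
Start: joints at [0.994, 0.053, 1.613, -0, 1.476, -0.119], TCP at [0.276, 0.561, 0.231] pointing down, gripper open.
Joint ranges: [-3.01, 3.01], [-1.01, 2.22], [0.06, 2.58], [-1.02, 4.17], [0.09, 2.62], [-3.14, 3.14]. Speed limits (rad/s): [2.57, 2.57, 3.14, 3.14, 3.14, 3.14].

INTERFACE

Orientations are given as a unit quaternion [w, x, y, z].
In Python, from plant import manip gives the robot as it stands.
- The arm moves only by the shell command python3 -m crank 'ROWS' [OPENING]. ROWS is JSON, a list of rows, each an object of numbers: "x", "y", "z": the shift along the tool's x, y, z in cm; "turn": the turn about the tool's z in rad. In form: [{"x": .., "y": .., "z": .., "turn": ..}, ...]. A call has 1 to 5 rows; each row shifts and turns the commanded pose from where the row before left it, along the tool's axes as they then stand; what a row does not reach is not made up. A row lasts 1/10 s, in which the tool goes at most 50 mm and 8.59 degrees, less where a joint would pass 70% of its speed; a pose out of reach is approached as far as the arm can. A call with a gripper value outside its range is refused whole. OPENING is the opening in per cent of the stroke, from 0 (shut) to 100 (fully open), set as the call begins (- or left out, the last holds). The fingers move at their own pace and stop on an object; the grip force is fixed at half the most. Time passes only in rows, so rows that do not move let the fingers close. It gives the time, the measured TCP pose, the force, the opening and the grip force at its end, in the units of the state.
- manip.state(): the state, without advancing time (a new reading comes with each control period).
- manip.grab_frame(name): name is "scene" or "top" or "wrist"; returns (picture, depth): 400x640x3 uint8, red, green, blue; 400x640 float32, m along the optical axis (not along the pixel's ray), 0 where there is no reading.
- manip.camera_model(name): a dict with "mtx" (3x3 intrinsics, pixels), "k1" (the pictures are not rectified: a ray, as slopes to the right and down, at radius r is drawn at 1 + k1 r^2 times it, then the intrinsics apply), "world_to_cam" (4x4, takes a point from world to camera coordinates). Camera axes: x right, y down, z forward; pixel columns grow to the right and rows downward; lengths in m; the calibration is good to about 2 mm. A picture is of the moment at which its call begins: read the wrist's pose just before it. camera_model takes no time and is no camera call; for the wrist camera it gives the pose at the moment of the call.
- manip.job_done(): hands the job in; it is judged then, once.
The state is a dict: "time": time; "joint_pos": joint angles; "joint_vel": joint speeds; "joint_efforts": joint torques, N m; "tool_pos": TCP position; "tool_rot": TCP orientation; "contact_force": force on the tool from outside, world axes, zero at the start; "ft_torque": the same for the moment, N m; "gripper_width": opening from 0.0 (shut) to 1.0 (fully open); "grasp_force": force on a finger pad.
Only numpy, scipy, OpenCV 4.12 (cv2) and the standard library are available. Lean on these libraries where they do the work, as an engineer would, in place of code of your own. Each camera call takes 0.05 s, during which the arm holds its last target. There are 200 camera calls.

## Working session

There is one attempt and no reset: what is moved stays moved. The work goes in short steps, Python scripts to look and compute and a shell command to move; the robot and the scene stay as the last step left them, time stands still between calls to the robot, and variables do not carry over. Pictures are saved under pics/ and viewed, at most 14 in all, crops included, and the job is handed in when it is done.

```bash
ls; mkdir -p pics; cat > h.py <<'E'
import numpy as np, cv2, json
from plant import manip
def save(name, fn):
    m=manip.camera_model(name); p,d=manip.grab_frame(name)
    cv2.imwrite(f'pics/{fn}.png',p[:,:,::-1]); np.savez(f'pics/{fn}.npz',p=p,d=d,K=m['mtx'],k1=m['k1'],T=m['world_to_cam'])
def load(fn): return np.load(f'pics/{fn}.npz')
def cloud(f):
    K=np.array(f['K']);d=f['d'];h,w=d.shape
    u,v=np.meshgrid(np.arange(w),np.arange(h))
    pts=np.stack([u.ravel(),v.ravel()],1).astype(float)[:,None]
    n=(pts[:,0]-[K[0,2],K[1,2]])/[K[0,0],K[1,1]]
    x=n.copy()
    for _ in range(8): x=n/(1+float(f['k1'])*(x**2).sum(1,keepdims=True))
    z=d.ravel()[:,None]
    P=np.hstack([x*z,z]);T=np.array(f['T'])
    W=(P-T[:3,3])@T[:3,:3]
    W[d.ravel()<=0]=np.nan
    return W.reshape(h,w,3)
E
python3 - <<'E'
from h import *
save('scene','s0');save('top','t0');save('wrist','w0')
s=manip.state();print(s,manip.grip_point_offset)
for n in('top','scene','wrist'):
    m=manip.camera_model(n);print(n,m['mtx'],m['k1'],np.round(m['world_to_cam'],3))
E
```

```text
pics
{'time': 0.15, 'joint_pos': array([ 9.94002524e-01,  5.32305484e-02,  1.61398407e+00, -1.73360529e-05,
        1.47596695e+00, -1.18995705e-01]), 'joint_vel': array([ 0.00101921, -0.00231498, -0.0037768 ,  0.00030742,  0.00158829,
       -0.00103644]), 'joint_efforts': array([ 9.67403466e-04, -3.94243026e+01, -3.70722950e+01, -9.41755320e-05,
        4.61742762e-03,  1.68832440e-05]), 'tool_pos': array([0.27597169, 0.56023639, 0.23032644]), 'tool_rot': array([-2.62733994e-04,  2.26904549e-01,  9.73916677e-01, -7.49803792e-04]), 'contact_force': array([ 0.535622  ,  0.27188594, -0.54895512]), 'ft_torque': array([ 0.02194954, -0.02787411,  0.00265269]), 'grasp_force': 0.0, 'gripper_width': 0.9991888022960266} 0.0187
top [[399.68055666   0.         325.67630872]
 [  0.         399.68055666 201.06963954]
 [  0.           0.           1.        ]] -0.08317503081864688 [[ 0.028 -0.999  0.044 -0.031]
 [-0.996 -0.031 -0.079  0.567]
 [ 0.08  -0.041 -0.996  0.771]
 [ 0.     0.     0.     1.   ]]
scene [[407.19026978   0.         320.31803103]
 [  0.         407.19026978 197.93754449]
 [  0.           0.           1.        ]] -0.0188136222387788 [[ 0.852  0.523 -0.009 -0.498]
 [ 0.32  -0.536 -0.781 -0.167]
 [-0.413  0.663 -0.624  1.357]
 [ 0.     0.     0.     1.   ]]
wrist [[352.24629446   0.         319.27365843]
 [  0.         352.24629446 195.82795879]
 [  0.           0.           1.        ]] -0.06357354244340857 [[ 0.441  0.897 -0.003 -0.624]
 [ 0.856 -0.42   0.301 -0.04 ]
 [ 0.269 -0.135 -0.954  0.38 ]
 [ 0.     0.     0.     1.   ]]
```

View pics/t0.png

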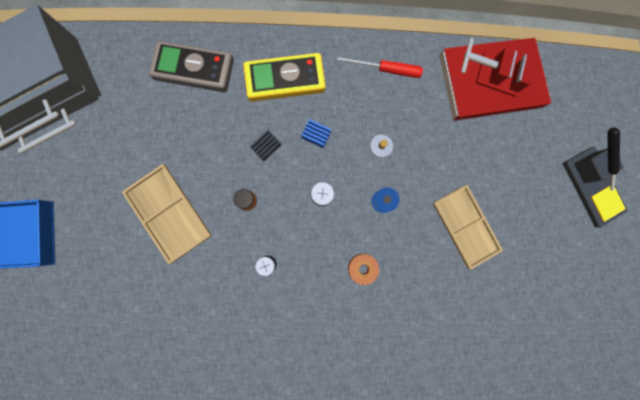

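View pics/s0.png

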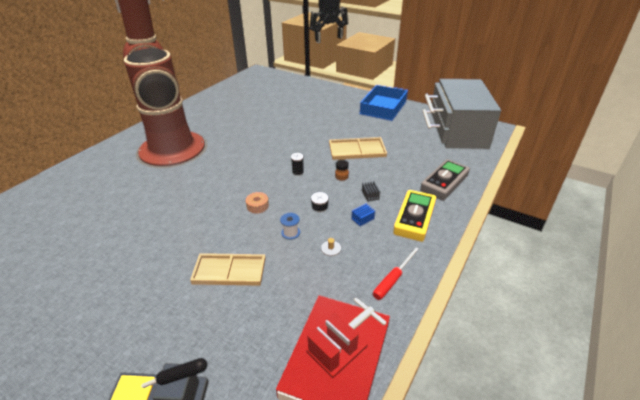

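The top view shows these items:
- Toroid at (364,269), clamp plate at (382,146), tall cap at (265,266) and short cap at (322,194).
- The dark heat sink is at (265,146). The blue one at (316,133) is a decoy.
- Jar at (245,199) and spool at (385,200).
- The left tray (167,213) looks like the larger one, and the right tray is at (468,227).

Next I'll measure positions from both views.

```bash
cat > meas.py <<'E'
from h import *
seeds=dict(toroid=(364,269),plate=(382,146),tall=(265,266),short=(322,194),sink=(265,146),blue=(316,133),jar=(245,199),spool=(385,200),trayL=(167,213),trayR=(468,227))
def obj(W,c,r,zmin):
    m=(np.hypot(W[...,0]-c[0],W[...,1]-c[1])<r)&(W[...,2]>zmin)
    P=W[m]; zt=np.percentile(P[:,2],95); Q=P[P[:,2]>zt-.006]
    return zt,P,Q
if __name__=='__main__':
    T=cloud(load('t0'));S=cloud(load('s0'))
    print('bench z',np.nanmedian(T[300:390,200:500,2]),np.nanmedian(S[200:250,100:180,2]))
    for n,(u,v) in seeds.items():
        c=np.nanmedian(T[v-3:v+4,u-3:u+4].reshape(-1,3),0)
        tr=n.startswith('tray')
        for k,W in(('T',T),('S',S)):
            zt,P,Q=obj(W,c,.11 if tr else .045,.009 if tr else .012)
            X=P if tr else Q
            (cx,cy),(a,b),ang=cv2.minAreaRect((X[:,:2]*1000).astype(np.float32))
            print(n,k,'ztop %.3f'%zt,'rect c %.0f %.0f size %.0f %.0f ang %.1f'%(cx,cy,a,b,ang),'mean',np.round(Q[:,:2].mean(0)*1000),len(Q))
E
python3 meas.py
```

```text
bench z 0.0013775834289957475 0.00041465253789014616
toroid T ztop 0.031 rect c 437 -92 size 58 59 ang 57.3 mean [437. -91.] 651
toroid S ztop 0.031 rect c 441 -94 size 57 59 ang 37.0 mean [441. -94.] 239
plate T ztop 0.033 rect c 687 -127 size 14 14 ang 47.7 mean [ 687. -127.] 49
plate S ztop 0.031 rect c 693 -128 size 13 15 ang 9.3 mean [ 693. -129.] 31
tall T ztop 0.063 rect c 440 98 size 34 32 ang 1.6 mean [441.  98.] 272
tall S ztop 0.062 rect c 444 97 size 33 34 ang 28.4 mean [445.  95.] 72
short T ztop 0.037 rect c 582 -6 size 43 43 ang 47.4 mean [582.  -6.] 403
short S ztop 0.036 rect c 586 -7 size 44 44 ang 2.5 mean [587.  -9.] 155
sink T ztop 0.033 rect c 677 111 size 37 50 ang 46.2 mean [677. 111.] 281
sink S ztop 0.032 rect c 681 109 size 38 53 ang 46.3 mean [682. 108.] 127
blue T ztop 0.032 rect c 705 10 size 50 38 ang 67.4 mean [705.  10.] 292
blue S ztop 0.032 rect c 709 9 size 53 39 ang 64.7 mean [710.   8.] 192
jar T ztop 0.055 rect c 565 145 size 36 35 ang 46.5 mean [565. 145.] 298
jar S ztop 0.054 rect c 571 144 size 37 37 ang 57.9 mean [571. 142.] 90
spool T ztop 0.051 rect c 573 -132 size 45 47 ang 1.6 mean [ 573. -131.] 478
spool S ztop 0.050 rect c 577 -132 size 48 47 ang 0.6 mean [ 578. -133.] 219
trayL T ztop 0.018 rect c 535 305 size 176 102 ang 36.4 mean [534. 307.] 924
trayL S ztop 0.018 rect c 538 304 size 176 108 ang 37.1 mean [542. 302.] 303
trayR T ztop 0.018 rect c 525 -309 size 156 84 ang 30.0 mean [ 524. -309.] 724
trayR S ztop 0.017 rect c 529 -310 size 157 84 ang 30.5 mean [ 529. -312.] 611
```

Sizes and heights agree between the two views, and the lookalikes differ in colour. Next I need to know which end of the big tray is the large bay, plus a helper that works out the rows.

```bash
cat > plan.py <<'E'
import sys,numpy as np
from plant import manip
from scipy.spatial.transform import Rotation as R
# plan.py x_mm y_mm z_mm [yaw_deg]: shift in tool axes (cm), then turn
s=manip.state();q=s['tool_rot'];M=R.from_quat([q[1],q[2],q[3],q[0]]).as_matrix()
t=np.array([float(a) for a in sys.argv[1:4]])/1000
yaw=np.degrees(np.arctan2(M[1,1],M[0,1]))
print('now',np.round(s['tool_pos']*1000,1),'yaw %.1f j6 %.2f w %.3f gf %.1f t %.2f'%(yaw,s['joint_pos'][5],s['gripper_width'],s['grasp_force'],s['time']))
print('shift cm',np.round(M.T@(t-s['tool_pos'])*100,2))
if len(sys.argv)>4:
    d=(yaw-float(sys.argv[4])+90)%180-90; print('turn rad %.3f (or %.3f)'%(np.radians(d),np.radians(d)-np.pi*np.sign(d)))
E
python3 - <<'E'
from h import *
for k in('t0','s0'):
    W=cloud(load(k))
    for c,a,L in(((.5365,.3045),36.7,95),((.527,-.3095),30.2,85)):
        u=np.array([np.cos(np.radians(a)),np.sin(np.radians(a))]);v=np.array([-u[1],u[0]])
        D=W[...,:2]-c;x=D@u*1000;y=D@v*1000
        m=(abs(y)<25)&(abs(x)<L)
        print(k,[(b,round(1000*float(np.percentile(W[...,2][m&(abs(x-b)<2.5)],90)))) for b in range(-25,30,5)])
E
python3 plan.py 442 97 230 98
```

```text
t0 [(-25, 8), (-20, 7), (-15, 8), (-10, 8), (-5, 8), (0, 8), (5, 16), (10, 17), (15, 9), (20, 7), (25, 8)]
t0 [(-25, 8), (-20, 8), (-15, 8), (-10, 8), (-5, 10), (0, 18), (5, 11), (10, 8), (15, 9), (20, 8), (25, 8)]
s0 [(-25, 8), (-20, 8), (-15, 8), (-10, 7), (-5, 8), (0, 8), (5, 7), (10, 17), (15, 17), (20, 7), (25, 7)]
s0 [(-25, 7), (-20, 7), (-15, 6), (-10, 6), (-5, 6), (0, 16), (5, 15), (10, 8), (15, 7), (20, 8), (25, 7)]
now [276.  560.2 230.3] yaw 63.8 j6 -0.12 w 0.999 gf 0.0 t 0.15
shift cm [-35.37 -34.22   0.08]
turn rad -0.597 (or 2.544)
```

```bash
python3 - <<'E'
import cv2
p=cv2.imread('pics/t0.png')[110:290,215:425]
cv2.imwrite('pics/c0.png',cv2.resize(p,None,fx=3.3,fy=3.3,interpolation=cv2.INTER_CUBIC))
E
```

```text
(no output)
```

View pics/c0.png

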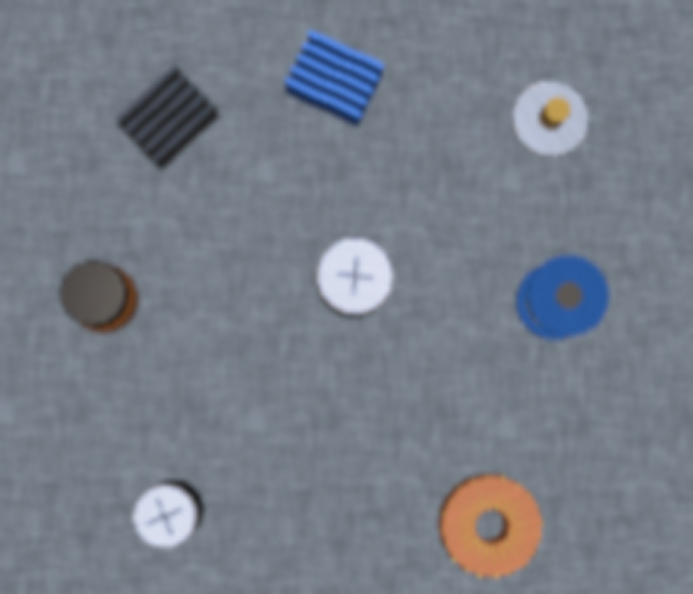

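The crop confirms the choice: the dark sink is at crop (168,117), with the blue decoy at (335,77). The caps, toroid and stud plate match their descriptions. The divider sits on the +36.7° side, so the large bay is at (506,282) and the small bay at (575,333). Moving over the tall cap now.

```bash
R='' ; python3 -m crank '[{"x":-3.22,"y":-3.11},{"x":-3.22,"y":-3.11},{"x":-3.22,"y":-3.11},{"x":-3.22,"y":-3.11},{"x":-3.22,"y":-3.11}]' | tail -c 400
python3 -m crank '[{"x":-3.22,"y":-3.11},{"x":-3.22,"y":-3.11},{"x":-3.22,"y":-3.11},{"x":-3.22,"y":-3.11},{"x":-3.22,"y":-3.11}]' >/dev/null
python3 -m crank '[{"x":-3.2,"y":-3.1},{"turn":-0.149},{"turn":-0.149},{"turn":-0.149},{"turn":-0.149}]' >/dev/null
python3 -m crank '[{},{}]' >/dev/null
python3 plan.py 442 97 130 98
python3 - <<'E'
from h import *
from meas import obj
save('wrist','w1'); W=cloud(load('w1'))
zt,P,Q=obj(W,(.442,.097),.05,.012);print(zt,cv2.minEnclosingCircle((Q[:,:2]*1000).astype(np.float32)),Q.mean(0),len(Q))
zt,P,Q=obj(W,(.568,.144),.05,.012);print(zt,cv2.minEnclosingCircle((Q[:,:2]*1000).astype(np.float32)),len(Q))
E
```

```text
now [276.  560.2 230.3] yaw 63.8 j6 -0.12 w 0.999 gf 0.0 t 0.15
shift cm [-35.37 -34.2   10.08]
turn rad -0.597 (or 2.544)schema error: expected keys x, y, z, turn
schema error: expected keys x, y, z, turn
schema error: expected keys x, y, z, turn
schema error: expected keys x, y, z, turn
Traceback (most recent call last):
  File "meas.py", line 5, in obj
    P=W[m]; zt=np.percentile(P[:,2],95); Q=P[P[:,2]>zt-.006]
               ~~~~~~~~~~~~~^^^^^^^^^^^
IndexError: index -1 is out of bounds for axis 0 with size 0
```

All four keys are required in every row.

```bash
cat > wm.py <<'E'
# wm.py picname x_mm y_mm [zmin]: wrist picture, top-face centre of thing near x,y
import sys
from h import *
from meas import obj
save('wrist',sys.argv[1]); W=cloud(load(sys.argv[1]))
c=(float(sys.argv[2])/1000,float(sys.argv[3])/1000)
zt,P,Q=obj(W,c,.05,float(sys.argv[4]) if len(sys.argv)>4 else .012)
X=(Q[:,:2]*1000).astype(np.float32)
print('ztop %.4f'%zt,'circle',np.round(cv2.minEnclosingCircle(X)[0],1),round(cv2.minEnclosingCircle(X)[1],1),'rect',[np.round(a,1) for a in cv2.minAreaRect(X)],len(Q))
E
python3 -m crank '[{"x":-3.22,"y":-3.11,"z":0,"turn":0},{"x":-3.22,"y":-3.11,"z":0,"turn":0},{"x":-3.22,"y":-3.11,"z":0,"turn":0},{"x":-3.22,"y":-3.11,"z":0,"turn":0},{"x":-3.22,"y":-3.11,"z":0,"turn":0}]' | tail -c 400
python3 -m crank '[{"x":-3.22,"y":-3.11,"z":0,"turn":0},{"x":-3.22,"y":-3.11,"z":0,"turn":0},{"x":-3.22,"y":-3.11,"z":0,"turn":0},{"x":-3.22,"y":-3.11,"z":0,"turn":0},{"x":-3.22,"y":-3.11,"z":0,"turn":0}]' >/dev/null
python3 -m crank '[{"x":-3.2,"y":-3.1,"z":0,"turn":0},{"x":0,"y":0,"z":0,"turn":-0.149},{"x":0,"y":0,"z":0,"turn":-0.149},{"x":0,"y":0,"z":0,"turn":-0.149},{"x":0,"y":0,"z":0,"turn":-0.149}]' >/dev/null
python3 -m crank '[{"x":0,"y":0,"z":0,"turn":0},{"x":0,"y":0,"z":0,"turn":0}]' >/dev/null
python3 plan.py 442 97 130 98
python3 wm.py w1 442 97
```

```text
time: 0.7
tool_pos: [0.352, 0.3483, 0.2311]
tool_rot: [0.0, 0.227, 0.974, -0.0]
contact_force: [0.6, -0.1, 0.7]
gripper_width: 1.0
grasp_force: 0.0
now [442.5  97.4 231.2] yaw 97.7 j6 -1.65 w 1.001 gf 0.0 t 1.90
shift cm [ 0.05 -0.03 10.12]
turn rad -0.004 (or 3.137)
ztop 0.3181 circle [430.4  95.9] 38.8 rect [array([429.6,  95.7]), array([11.6, 77.2]), np.float64(7.9)] 5962
```

```bash
sed -i 's/(W\[...,2\]>zmin)/(W[...,2]>zmin)\&(W[...,2]<.09)/' meas.py
python3 - <<'E'
from h import *
from meas import obj
W=cloud(load('w1'))
for c in((.442,.097),(.568,.145)):
    zt,P,Q=obj(W,c,.05,.012);X=(Q[:,:2]*1000).astype(np.float32);print(zt,cv2.minEnclosingCircle(X),cv2.minAreaRect(X),len(Q))
E
```

```text
0.06048568259702401 ((441.0494384765625, 97.64647674560547), 17.68712615966797) ((440.575927734375, 97.6480484008789), (34.36894607543945, 34.42512130737305), 52.4887580871582) 1117
0.05239752268261693 ((567.362060546875, 145.05453491210938), 19.529441833496094) ((566.9939575195312, 144.9990997314453), (37.63562774658203, 37.41712188720703), 54.46656036376953) 949
```

View pics/w1.png

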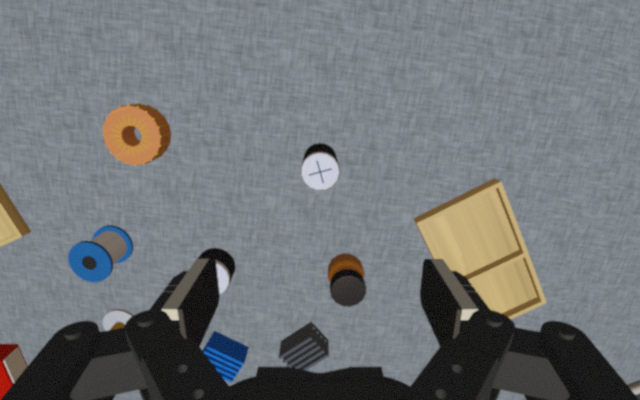

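The wrist view shows the tall cap at (320,168), well between the fingers, at (441,98) mm with its top at 60 mm. Next I descend and grip it.

```bash
python3 plan.py 441 97.6 20
python3 -m crank '[{"x":0.14,"y":0.04,"z":4.5,"turn":0},{"x":0,"y":0,"z":4.5,"turn":0},{"x":0,"y":0,"z":4.5,"turn":0},{"x":0,"y":0,"z":4.5,"turn":0},{"x":0,"y":0,"z":3.1,"turn":0}]' >/dev/null
python3 -m crank '[{"x":0,"y":0,"z":0,"turn":0},{"x":0,"y":0,"z":0,"turn":0},{"x":0,"y":0,"z":0,"turn":0},{"x":0,"y":0,"z":0,"turn":0},{"x":0,"y":0,"z":0,"turn":0}]' 0
python3 -m crank '[{"x":0,"y":0,"z":0,"turn":0},{"x":0,"y":0,"z":0,"turn":0},{"x":0,"y":0,"z":0,"turn":0}]'
python3 plan.py 574 333 110 127
```

```text
now [442.5  97.4 231.2] yaw 97.8 j6 -1.65 w 0.996 gf 0.0 t 1.95
shift cm [ 0.15  0.04 21.12]
time: 2.95
tool_pos: [0.4437, 0.0978, 0.0232]
tool_rot: [0.003, -0.069, 0.998, -0.0]
contact_force: [-0.9, 0.6, 7.1]
gripper_width: 0.394
grasp_force: 59.6
time: 3.25
tool_pos: [0.4437, 0.0978, 0.0232]
tool_rot: [0.003, -0.069, 0.998, -0.0]
contact_force: [-0.6, 1.1, 6.3]
gripper_width: 0.395
grasp_force: 59.6
now [443.7  97.8  23.2] yaw 97.9 j6 -1.66 w 0.395 gf 59.6 t 3.25
shift cm [-16.19  21.5   -8.6 ]
turn rad -0.508 (or 2.634)
```

```bash

python3 -m crank '[{"x":0,"y":0,"z":-3,"turn":0},{"x":0,"y":0,"z":-4,"turn":0},{"x":0,"y":0,"z":-2,"turn":0},{"x":-2.7,"y":3.58,"z":0,"turn":0},{"x":-2.7,"y":3.58,"z":0,"turn":0}]' >/dev/null
python3 -m crank '[{"x":-2.7,"y":3.58,"z":0,"turn":0},{"x":-2.7,"y":3.58,"z":0,"turn":0},{"x":-2.7,"y":3.58,"z":0,"turn":0},{"x":-2.7,"y":3.58,"z":0,"turn":0},{"x":0,"y":0,"z":0,"turn":0}]' 
python3 plan.py 574 333 29
```

```text
time: 4.25
tool_pos: [0.5738, 0.3367, 0.1105]
tool_rot: [0.001, -0.071, 0.998, 0.001]
contact_force: [-0.4, -0.6, -0.6]
gripper_width: 0.399
grasp_force: 60.1
now [573.8 336.7 110.5] yaw 98.1 j6 -1.29 w 0.399 gf 60.1 t 4.25
shift cm [ 0.05 -0.39  8.15]
```

```bash

python3 -m crank '[{"x":0,"y":-0.4,"z":3,"turn":0},{"x":0,"y":0,"z":3,"turn":0},{"x":0,"y":0,"z":1.5,"turn":0},{"x":0,"y":0,"z":0.5,"turn":0},{"x":0,"y":0,"z":0,"turn":0}]'
python3 -m crank '[{"x":0,"y":0,"z":0.2,"turn":0},{"x":0,"y":0,"z":0.1,"turn":0},{"x":0,"y":0,"z":0,"turn":0}]'
```

```text
time: 4.75
tool_pos: [0.5726, 0.3285, 0.0306]
tool_rot: [0.0, -0.069, 0.998, -0.0]
contact_force: [-0.3, 0.1, -1.2]
gripper_width: 0.396
grasp_force: 60.1
time: 5.05
tool_pos: [0.5732, 0.3289, 0.0284]
tool_rot: [0.001, -0.069, 0.998, 0.0]
contact_force: [0.0, -0.1, -0.8]
gripper_width: 0.392
grasp_force: 60.1
```

```bash

python3 -m crank '[{"x":0,"y":0,"z":0.15,"turn":0},{"x":0,"y":0,"z":0,"turn":0}]'
python3 -m crank '[{"x":0,"y":0,"z":0.15,"turn":0},{"x":0,"y":0,"z":0,"turn":0}]'
python3 -m crank '[{"x":0,"y":0,"z":0.1,"turn":0},{"x":0,"y":0,"z":0,"turn":0}]'
```

```text
time: 5.25
tool_pos: [0.5733, 0.329, 0.0283]
tool_rot: [0.0, -0.069, 0.998, 0.0]
contact_force: [-3.7, -2.4, 8.2]
gripper_width: 0.394
grasp_force: 60.8
time: 5.45
tool_pos: [0.5734, 0.329, 0.0283]
tool_rot: [0.0, -0.069, 0.998, -0.0]
contact_force: [-7.1, -4.3, 15.3]
gripper_width: 0.397
grasp_force: 61.5
time: 5.65
tool_pos: [0.5735, 0.3291, 0.0282]
tool_rot: [0.0, -0.069, 0.998, -0.0]
contact_force: [-9.4, -4.8, 18.6]
gripper_width: 0.401
grasp_force: 61.7
```

```bash

python3 -m crank '[{"x":0,"y":0,"z":-0.35,"turn":0},{"x":0,"y":0,"z":0,"turn":0}]' >/dev/null
python3 -m crank '[{"x":0,"y":0,"z":0,"turn":0},{"x":0,"y":0,"z":0,"turn":0},{"x":0,"y":0,"z":0,"turn":0},{"x":0,"y":0,"z":0,"turn":0},{"x":0,"y":0,"z":0,"turn":0}]' 70
python3 -m crank '[{"x":0,"y":0,"z":-2,"turn":0},{"x":0,"y":0,"z":-4,"turn":0},{"x":0,"y":0,"z":-4,"turn":0},{"x":0,"y":0,"z":-4,"turn":0},{"x":0,"y":0,"z":-3,"turn":0}]' 100
python3 -m crank '[{"x":0,"y":0,"z":0,"turn":0},{"x":0,"y":0,"z":0,"turn":0}]' >/dev/null
python3 wm.py w2 573 329 .04
python3 plan.py 678.5 111 200 46
```

```text
time: 6.35
tool_pos: [0.5724, 0.3286, 0.0264]
tool_rot: [-0.0, -0.069, 0.998, -0.0]
contact_force: [0.8, -0.2, 0.3]
gripper_width: 0.697
grasp_force: 0.0
time: 6.85
tool_pos: [0.5733, 0.329, 0.2001]
tool_rot: [0.002, -0.069, 0.998, 0.001]
contact_force: [0.6, -0.3, 0.1]
gripper_width: 1.003
grasp_force: 0.0
ztop 0.0656 circle [571.1 329.2] 17.7 rect [array([571.1, 329.2]), array([34.9, 34.1]), np.float64(61.4)] 1414
now [572.  328.5 195.6] yaw 97.9 j6 -1.30 w 1.000 gf 0.0 t 7.10
shift cm [ -7.55 -23.01  -0.45]
turn rad 0.906 (or -2.235)
```

Tall cap is standing at (571,329) with its top at 65.6 mm. Next is the heat sink.

```bash

python3 -m crank '[{"x":-1.51,"y":-4.6,"z":0,"turn":0},{"x":-1.51,"y":-4.6,"z":0,"turn":0},{"x":-1.51,"y":-4.6,"z":0,"turn":0},{"x":-1.51,"y":-4.6,"z":0,"turn":0},{"x":-1.51,"y":-4.6,"z":0,"turn":0}]' >/dev/null
python3 -m crank '[{"x":0,"y":0,"z":0,"turn":0.149},{"x":0,"y":0,"z":0,"turn":0.149},{"x":0,"y":0,"z":0,"turn":0.149},{"x":0,"y":0,"z":0,"turn":0.149},{"x":0,"y":0,"z":0,"turn":0.149}]' >/dev/null
python3 -m crank '[{"x":0,"y":0,"z":0,"turn":0.149},{"x":0,"y":0,"z":0,"turn":0.012},{"x":0,"y":0,"z":0,"turn":0},{"x":0,"y":0,"z":0,"turn":0}]' >/dev/null
python3 wm.py w3 678.5 111 
python3 plan.py 678.5 111 12 46
```

```text
ztop 0.0307 circle [679.4 110.3] 30.6 rect [array([679.5, 110.1]), array([36. , 50.4]), np.float64(45.3)] 1183
now [678.8 111.3 196. ] yaw 46.1 j6 -0.75 w 0.999 gf 0.0 t 8.55
shift cm [-0.02 -0.02 18.4 ]
turn rad 0.002 (or -3.140)
```

View pics/w3.png

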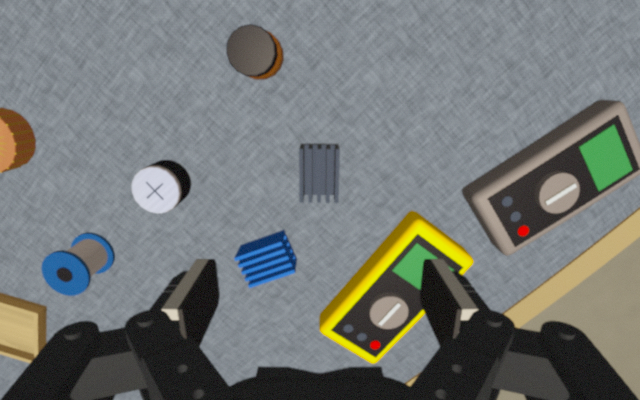

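The dark sink sits at (320,172) with its fins running between the fingers as wanted, and the blue decoy is off to the side at (266,258).

```bash

python3 -m crank '[{"x":-0.1,"y":0,"z":4.2,"turn":0},{"x":0,"y":0,"z":4.2,"turn":0},{"x":0,"y":0,"z":4.2,"turn":0},{"x":0,"y":0,"z":3.7,"turn":0},{"x":0,"y":0,"z":2.1,"turn":0}]' >/dev/null
python3 -m crank '[{"x":0,"y":0,"z":0,"turn":0},{"x":0,"y":0,"z":0,"turn":0},{"x":0,"y":0,"z":0,"turn":0},{"x":0,"y":0,"z":0,"turn":0},{"x":0,"y":0,"z":0,"turn":0}]' 0
python3 -m crank '[{"x":0,"y":0,"z":0,"turn":0},{"x":0,"y":0,"z":0,"turn":0},{"x":0,"y":0,"z":0,"turn":0}]'
python3 -m crank '[{"x":0,"y":0,"z":-3,"turn":0},{"x":0,"y":0,"z":-4,"turn":0},{"x":0,"y":0,"z":-4,"turn":0},{"x":0,"y":0,"z":-1,"turn":0},{"x":0,"y":0,"z":0,"turn":0}]'
python3 plan.py 558 -290 130 30
```

```text
time: 9.55
tool_pos: [0.682, 0.1107, 0.016]
tool_rot: [0.002, 0.374, 0.927, 0.001]
contact_force: [0.5, -0.1, 4.4]
gripper_width: 0.402
grasp_force: 62.0
time: 9.85
tool_pos: [0.682, 0.1107, 0.016]
tool_rot: [0.002, 0.374, 0.927, 0.001]
contact_force: [-0.3, -1.1, 7.2]
gripper_width: 0.401
grasp_force: 62.1
time: 10.35
tool_pos: [0.6814, 0.1107, 0.1361]
tool_rot: [0.003, 0.374, 0.927, 0.001]
contact_force: [-0.0, 0.6, -1.5]
gripper_width: 0.401
grasp_force: 61.3
now [681.4 110.7 136.1] yaw 46.0 j6 -0.75 w 0.401 gf 61.3 t 10.35
shift cm [-18.95 -37.41   0.53]
turn rad 0.280 (or -2.862)
```

```bash

python3 -m crank '[{"x":-2.1,"y":-4.15,"z":0,"turn":0},{"x":-2.1,"y":-4.15,"z":0,"turn":0},{"x":-2.1,"y":-4.15,"z":0,"turn":0},{"x":-2.1,"y":-4.15,"z":0,"turn":0},{"x":-2.1,"y":-4.15,"z":0,"turn":0}]' >/dev/null
python3 -m crank '[{"x":-2.1,"y":-4.15,"z":0,"turn":0},{"x":-2.1,"y":-4.15,"z":0,"turn":0},{"x":-2.1,"y":-4.15,"z":0,"turn":0},{"x":-2.1,"y":-4.15,"z":0,"turn":0}]' >/dev/null
python3 -m crank '[{"x":0,"y":0,"z":0,"turn":0.14},{"x":0,"y":0,"z":0,"turn":0.14},{"x":0,"y":0,"z":0,"turn":0},{"x":0,"y":0,"z":0,"turn":0}]' 
python3 plan.py 558 -290 24 30
python3 - <<'E'
from h import *
save('wrist','w4');W=cloud(load('w4'))
m=(abs(W[...,0]-.526)<.12)&(abs(W[...,1]+.309)<.12)&(W[...,2]>.009)&(W[...,2]<.02)
P=(W[m][:,:2]*1000).astype(np.float32);print(cv2.minAreaRect(P),len(P))
E
```

```text
time: 11.65
tool_pos: [0.5553, -0.2886, 0.1306]
tool_rot: [-0.002, 0.499, 0.867, 0.0]
contact_force: [0.5, 1.1, 0.1]
gripper_width: 0.402
grasp_force: 61.3
now [ 555.3 -288.6  130.6] yaw 30.1 j6 -1.12 w 0.402 gf 61.3 t 11.65
shift cm [-0.29  0.18 10.65]
turn rad 0.002 (or -3.139)
((527.3546142578125, -309.24066162109375), (156.67967224121094, 80.74404907226562), 30.318954467773438) 4397
```

View pics/w4.png

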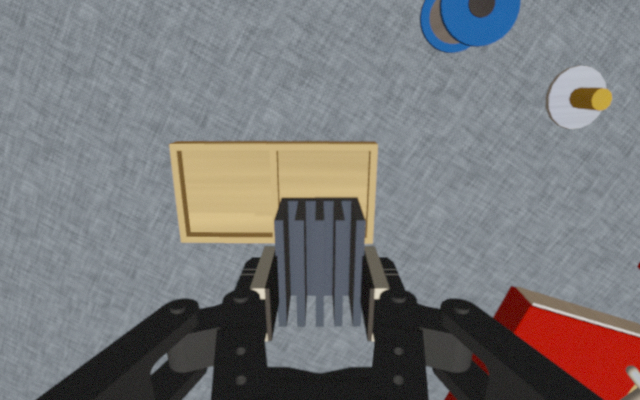

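The sink is held level at (320,250) and the twin tray's right bay is beneath it. The tray measures centre (527,-309), 157x81 mm.

```bash

python3 -m crank '[{"x":-0.37,"y":0.3,"z":3,"turn":0},{"x":0,"y":0,"z":4,"turn":0},{"x":0,"y":0,"z":2.5,"turn":0},{"x":0,"y":0,"z":0.9,"turn":0},{"x":0,"y":0,"z":0,"turn":0}]'
python3 -m crank '[{"x":0,"y":0,"z":0.25,"turn":0},{"x":0,"y":0,"z":0,"turn":0}]'
python3 -m crank '[{"x":0,"y":0,"z":0.2,"turn":0},{"x":0,"y":0,"z":0,"turn":0}]'
```

```text
time: 12.2
tool_pos: [0.5597, -0.2899, 0.0269]
tool_rot: [-0.002, 0.5, 0.866, 0.0]
contact_force: [0.5, 0.4, -1.5]
gripper_width: 0.402
grasp_force: 61.3
time: 12.4
tool_pos: [0.562, -0.2918, 0.0282]
tool_rot: [0.002, 0.5, 0.866, -0.0]
contact_force: [-0.2, 0.6, -1.4]
gripper_width: 0.401
grasp_force: 61.3
time: 12.6
tool_pos: [0.5613, -0.2914, 0.0252]
tool_rot: [0.001, 0.5, 0.866, -0.0]
contact_force: [-0.3, -0.7, 0.1]
gripper_width: 0.404
grasp_force: 61.3
```

```bash

python3 -m crank '[{"x":0,"y":0,"z":0.2,"turn":0},{"x":0,"y":0,"z":0,"turn":0}]'
python3 -m crank '[{"x":0,"y":0,"z":0.2,"turn":0},{"x":0,"y":0,"z":0,"turn":0}]'
python3 -m crank '[{"x":0,"y":0,"z":0.1,"turn":0},{"x":0,"y":0,"z":0,"turn":0}]'
```

```text
time: 12.8
tool_pos: [0.5607, -0.2911, 0.0222]
tool_rot: [-0.0, 0.5, 0.866, 0.0]
contact_force: [-0.2, 0.3, -0.7]
gripper_width: 0.409
grasp_force: 61.3
time: 13.0
tool_pos: [0.561, -0.2912, 0.021]
tool_rot: [0.0, 0.5, 0.866, -0.0]
contact_force: [-2.0, 1.2, 4.2]
gripper_width: 0.406
grasp_force: 61.9
time: 13.2
tool_pos: [0.561, -0.2912, 0.021]
tool_rot: [-0.0, 0.5, 0.866, -0.0]
contact_force: [-5.3, 3.0, 9.1]
gripper_width: 0.404
grasp_force: 62.5
```

```bash

python3 -m crank '[{"x":0,"y":0,"z":-0.3,"turn":0},{"x":0,"y":0,"z":0,"turn":0}]' >/dev/null
python3 -m crank '[{"x":0,"y":0,"z":0,"turn":0},{"x":0,"y":0,"z":0,"turn":0},{"x":0,"y":0,"z":0,"turn":0},{"x":0,"y":0,"z":0,"turn":0},{"x":0,"y":0,"z":0,"turn":0}]' 65
python3 -m crank '[{"x":0,"y":0,"z":-2,"turn":0},{"x":0,"y":0,"z":-4,"turn":0},{"x":0,"y":0,"z":-4,"turn":0},{"x":0,"y":0,"z":-4,"turn":0},{"x":0,"y":0,"z":-4,"turn":0}]' 100
python3 -m crank '[{"x":0,"y":0,"z":0,"turn":0},{"x":0,"y":0,"z":0,"turn":0}]' >/dev/null
python3 wm.py w5 561 -291 .025
python3 plan.py 583 -6 200 75
```

```text
time: 13.9
tool_pos: [0.5608, -0.2911, 0.0222]
tool_rot: [-0.0, 0.5, 0.866, -0.0]
contact_force: [0.3, -0.1, 0.4]
gripper_width: 0.649
grasp_force: 0.0
time: 14.4
tool_pos: [0.5606, -0.291, 0.2039]
tool_rot: [0.0, 0.5, 0.866, -0.0]
contact_force: [0.9, -0.8, 0.8]
gripper_width: 1.0
grasp_force: 0.0
ztop 0.0356 circle [ 560.8 -289.5] 30.5 rect [array([ 560.6, -289.4]), array([36., 50.]), np.float64(30.0)] 1115
now [ 560.6 -290.9  201.8] yaw 30.0 j6 -1.12 w 0.999 gf 0.0 t 14.65
shift cm [23.56 16.18  0.19]
turn rad -0.786 (or 2.356)
```

```bash

python3 -m crank '[{"x":3.93,"y":2.7,"z":0,"turn":0},{"x":3.93,"y":2.7,"z":0,"turn":0},{"x":3.93,"y":2.7,"z":0,"turn":0},{"x":3.93,"y":2.7,"z":0,"turn":0},{"x":3.93,"y":2.7,"z":0,"turn":0}]' >/dev/null
python3 -m crank '[{"x":3.9,"y":2.7,"z":0,"turn":0},{"x":0,"y":0,"z":0,"turn":-0.131},{"x":0,"y":0,"z":0,"turn":-0.131},{"x":0,"y":0,"z":0,"turn":-0.131},{"x":0,"y":0,"z":0,"turn":-0.131}]' >/dev/null
python3 -m crank '[{"x":0,"y":0,"z":0,"turn":-0.131},{"x":0,"y":0,"z":0,"turn":-0.131},{"x":0,"y":0,"z":0,"turn":0},{"x":0,"y":0,"z":0,"turn":0}]' >/dev/null
python3 wm.py w6 583 -6
python3 plan.py 583 -6 12 75
```

```text
ztop 0.0347 circle [583.9  -6.8] 22.6 rect [array([583.4,  -6.5]), array([43.7, 44.1]), np.float64(73.9)] 1867
now [582.8  -6.1 200.8] yaw 74.9 j6 -1.44 w 0.999 gf 0.0 t 16.10
shift cm [-0.06  0.02 18.88]
turn rad -0.002 (or 3.139)
```

```bash

python3 -m crank '[{"x":-0.1,"y":0,"z":4.2,"turn":0},{"x":0,"y":0,"z":4.2,"turn":0},{"x":0,"y":0,"z":4.2,"turn":0},{"x":0,"y":0,"z":3.8,"turn":0},{"x":0,"y":0,"z":2.3,"turn":0}]' >/dev/null
python3 -m crank '[{"x":0,"y":0,"z":0,"turn":0},{"x":0,"y":0,"z":0,"turn":0},{"x":0,"y":0,"z":0,"turn":0},{"x":0,"y":0,"z":0,"turn":0},{"x":0,"y":0,"z":0,"turn":0}]' 0
python3 -m crank '[{"x":0,"y":0,"z":0,"turn":0},{"x":0,"y":0,"z":0,"turn":0},{"x":0,"y":0,"z":0,"turn":0}]'
python3 -m crank '[{"x":0,"y":0,"z":-3,"turn":0},{"x":0,"y":0,"z":-4,"turn":0},{"x":0,"y":0,"z":-4,"turn":0},{"x":0,"y":0,"z":-1,"turn":0},{"x":0,"y":0,"z":0,"turn":0}]'
python3 plan.py 495 -328 130 75
```

```text
time: 17.1
tool_pos: [0.5865, -0.0067, 0.0179]
tool_rot: [0.002, 0.131, 0.991, -0.0]
contact_force: [0.5, -0.2, 4.5]
gripper_width: 0.497
grasp_force: 61.4
time: 17.4
tool_pos: [0.5866, -0.0067, 0.0179]
tool_rot: [0.002, 0.131, 0.991, -0.0]
contact_force: [0.1, 0.3, 6.3]
gripper_width: 0.502
grasp_force: 61.5
time: 17.9
tool_pos: [0.586, -0.0066, 0.138]
tool_rot: [0.003, 0.131, 0.991, -0.0]
contact_force: [-0.2, -0.5, -0.6]
gripper_width: 0.496
grasp_force: 61.1
now [586.   -6.6 138. ] yaw 75.0 j6 -1.45 w 0.496 gf 61.1 t 17.90
shift cm [  0.48 -33.4    0.78]
turn rad 0.000 (or -3.142)
```

```bash

python3 -m crank '[{"x":0.03,"y":-4.17,"z":0,"turn":0},{"x":0.03,"y":-4.17,"z":0,"turn":0},{"x":0.03,"y":-4.17,"z":0,"turn":0},{"x":0.03,"y":-4.17,"z":0,"turn":0},{"x":0.03,"y":-4.17,"z":0,"turn":0}]' >/dev/null
python3 -m crank '[{"x":0.03,"y":-4.17,"z":0,"turn":0},{"x":0.03,"y":-4.17,"z":0,"turn":0},{"x":0.03,"y":-4.17,"z":0,"turn":0},{"x":0,"y":0,"z":0,"turn":0},{"x":0,"y":0,"z":0,"turn":0}]' 
python3 plan.py 497 -328 26 75
```

```text
time: 18.9
tool_pos: [0.4943, -0.3277, 0.1325]
tool_rot: [-0.002, 0.132, 0.991, 0.001]
contact_force: [0.1, 0.6, -0.7]
gripper_width: 0.5
grasp_force: 61.2
now [ 494.3 -327.7  132.5] yaw 74.9 j6 -2.02 w 0.500 gf 61.2 t 18.90
shift cm [-0.31  0.02 10.65]
turn rad -0.002 (or 3.140)
```

```bash

python3 -m crank '[{"x":-0.25,"y":0,"z":3,"turn":0},{"x":0,"y":0,"z":4,"turn":0},{"x":0,"y":0,"z":2.6,"turn":0},{"x":0,"y":0,"z":1,"turn":0},{"x":0,"y":0,"z":0,"turn":0}]' >/dev/null
python3 -m crank '[{"x":0,"y":0,"z":0,"turn":0},{"x":0,"y":0,"z":0.1,"turn":0}]'
python3 -m crank '[{"x":0,"y":0,"z":0.2,"turn":0},{"x":0,"y":0,"z":0,"turn":0}]'
python3 -m crank '[{"x":0,"y":0,"z":0.2,"turn":0},{"x":0,"y":0,"z":0,"turn":0}]'
```

```text
time: 19.6
tool_pos: [0.4997, -0.3295, 0.0306]
tool_rot: [0.002, 0.13, 0.991, -0.001]
contact_force: [-0.4, 0.3, -1.1]
gripper_width: 0.505
grasp_force: 61.3
time: 19.8
tool_pos: [0.4986, -0.329, 0.0272]
tool_rot: [0.001, 0.131, 0.991, -0.0]
contact_force: [-0.6, -0.3, -0.7]
gripper_width: 0.496
grasp_force: 61.3
time: 20.0
tool_pos: [0.4981, -0.3286, 0.0242]
tool_rot: [-0.0, 0.131, 0.991, 0.0]
contact_force: [-0.1, 0.7, -0.9]
gripper_width: 0.499
grasp_force: 61.3
```

```bash

python3 -m crank '[{"x":0,"y":0,"z":0.15,"turn":0},{"x":0,"y":0,"z":0,"turn":0}]'
python3 -m crank '[{"x":0,"y":0,"z":0.15,"turn":0},{"x":0,"y":0,"z":0,"turn":0}]'
python3 -m crank '[{"x":0,"y":0,"z":-0.2,"turn":0},{"x":0,"y":0,"z":0,"turn":0}]' >/dev/null
python3 -m crank '[{"x":0,"y":0,"z":0,"turn":0},{"x":0,"y":0,"z":0,"turn":0},{"x":0,"y":0,"z":0,"turn":0},{"x":0,"y":0,"z":0,"turn":0},{"x":0,"y":0,"z":0,"turn":0}]' 70
python3 -m crank '[{"x":0,"y":0,"z":-2,"turn":0},{"x":0,"y":0,"z":-4,"turn":0},{"x":0,"y":0,"z":-4,"turn":0},{"x":0,"y":0,"z":-4,"turn":0},{"x":0,"y":0,"z":-4,"turn":0}]' 100
python3 -m crank '[{"x":0,"y":0,"z":0,"turn":0},{"x":0,"y":0,"z":0,"turn":0}]' >/dev/null
python3 wm.py w7 496 -328 .025
python3 plan.py 438.5 -92 200 82
```

```text
time: 20.2
tool_pos: [0.4983, -0.3288, 0.023]
tool_rot: [-0.0, 0.131, 0.991, -0.0]
contact_force: [-0.6, 0.1, 0.9]
gripper_width: 0.506
grasp_force: 61.5
time: 20.4
tool_pos: [0.4983, -0.3288, 0.0229]
tool_rot: [-0.0, 0.13, 0.991, 0.0]
contact_force: [-5.0, 2.8, 9.3]
gripper_width: 0.5
grasp_force: 62.4
time: 21.1
tool_pos: [0.4982, -0.3287, 0.0233]
tool_rot: [-0.0, 0.131, 0.991, 0.0]
contact_force: [0.4, -0.4, -0.2]
gripper_width: 0.699
grasp_force: 0.0
time: 21.6
tool_pos: [0.498, -0.3285, 0.2049]
tool_rot: [0.0, 0.131, 0.991, -0.0]
contact_force: [-0.2, 0.1, 0.4]
gripper_width: 1.0
grasp_force: 0.0
ztop 0.0397 circle [ 496.1 -327.7] 22.6 rect [array([ 496.2, -327.4]), array([44.4, 44. ]), np.float64(74.0)] 1901
now [ 498.  -328.5  202.8] yaw 75.0 j6 -2.02 w 0.998 gf 0.0 t 21.85
shift cm [11.87 21.3   0.29]
turn rad -0.122 (or 3.019)
```

Short cap is seated, top at 39.7 mm. Next is the toroid.

```bash

python3 -m crank '[{"x":2.37,"y":4.26,"z":0,"turn":0},{"x":2.37,"y":4.26,"z":0,"turn":0},{"x":2.37,"y":4.26,"z":0,"turn":0},{"x":2.37,"y":4.26,"z":0,"turn":0},{"x":2.37,"y":4.26,"z":0,"turn":0}]' >/dev/null
python3 -m crank '[{"x":0,"y":0,"z":0,"turn":-0.122},{"x":0,"y":0,"z":0,"turn":0},{"x":0,"y":0,"z":0,"turn":0}]' >/dev/null
python3 wm.py w8 438.5 -92
python3 plan.py 438.5 -92 8 82
```

```text
ztop 0.0286 circle [437.4 -92.7] 30.6 rect [array([437.3, -92.7]), array([59.9, 60. ]), np.float64(34.7)] 2878
now [438.5 -92.6 202.1] yaw 81.8 j6 -1.80 w 1.000 gf 0.0 t 22.70
shift cm [-0.03  0.06 19.41]
turn rad -0.003 (or 3.139)
```

```bash

python3 -m crank '[{"x":0.1,"y":0,"z":4.2,"turn":0},{"x":0,"y":0,"z":4.2,"turn":0},{"x":0,"y":0,"z":4.2,"turn":0},{"x":0,"y":0,"z":4,"turn":0},{"x":0,"y":0,"z":2.7,"turn":0}]' 
python3 -m crank '[{"x":0,"y":0,"z":0,"turn":0},{"x":0,"y":0,"z":0,"turn":0},{"x":0,"y":0,"z":0,"turn":0},{"x":0,"y":0,"z":0,"turn":0},{"x":0,"y":0,"z":0,"turn":0}]' 0
python3 -m crank '[{"x":0,"y":0,"z":0,"turn":0},{"x":0,"y":0,"z":0,"turn":0},{"x":0,"y":0,"z":0,"turn":0}]'
python3 -m crank '[{"x":0,"y":0,"z":-3,"turn":0},{"x":0,"y":0,"z":-4,"turn":0},{"x":0,"y":0,"z":-4,"turn":0},{"x":0,"y":0,"z":-2,"turn":0},{"x":0,"y":0,"z":0,"turn":0}]'
python3 plan.py 508 282 130 82
```

```text
time: 23.2
tool_pos: [0.4358, -0.0923, 0.0067]
tool_rot: [-0.002, 0.072, 0.997, 0.001]
contact_force: [0.4, -0.3, 0.9]
gripper_width: 1.0
grasp_force: 0.0
time: 23.7
tool_pos: [0.4388, -0.0925, 0.0115]
tool_rot: [0.001, 0.07, 0.998, -0.0]
contact_force: [0.2, -0.3, -2.3]
gripper_width: 0.676
grasp_force: 64.3
time: 24.0
tool_pos: [0.4382, -0.0922, 0.0107]
tool_rot: [0.0, 0.07, 0.998, -0.0]
contact_force: [0.0, 0.8, -1.2]
gripper_width: 0.679
grasp_force: 64.5
time: 24.5
tool_pos: [0.4403, -0.093, 0.1444]
tool_rot: [0.004, 0.07, 0.998, -0.001]
contact_force: [1.0, -0.3, -2.3]
gripper_width: 0.676
grasp_force: 65.6
now [440.3 -93.  144.4] yaw 82.0 j6 -1.80 w 0.676 gf 65.6 t 24.50
shift cm [-1.47 38.08  1.38]
turn rad -0.000 (or 3.142)
```

```bash

python3 -m crank '[{"x":-0.16,"y":4.23,"z":0,"turn":0},{"x":-0.16,"y":4.23,"z":0,"turn":0},{"x":-0.16,"y":4.23,"z":0,"turn":0},{"x":-0.16,"y":4.23,"z":0,"turn":0},{"x":-0.16,"y":4.23,"z":0,"turn":0}]' >/dev/null
python3 -m crank '[{"x":-0.16,"y":4.23,"z":0,"turn":0},{"x":-0.16,"y":4.23,"z":0,"turn":0},{"x":-0.16,"y":4.23,"z":0,"turn":0},{"x":-0.16,"y":4.23,"z":0,"turn":0},{"x":0,"y":0,"z":0,"turn":0}]' >/dev/null
python3 -m crank '[{"x":0,"y":0,"z":0,"turn":0},{"x":0,"y":0,"z":0,"turn":0}]'
python3 plan.py 508 282 25 82
python3 - <<'E'
from h import *
save('wrist','w9');W=cloud(load('w9'))
m=(abs(W[...,0]-.536)<.12)&(abs(W[...,1]-.305)<.12)&(W[...,2]>.009)&(W[...,2]<.02)
P=(W[m][:,:2]*1000).astype(np.float32);print(cv2.minAreaRect(P),len(P))
E
```

```text
time: 25.7
tool_pos: [0.5042, 0.2819, 0.1384]
tool_rot: [-0.001, 0.07, 0.998, -0.001]
contact_force: [-0.5, -0.2, -2.0]
gripper_width: 0.68
grasp_force: 65.9
now [504.2 281.9 138.4] yaw 82.0 j6 -1.05 w 0.680 gf 65.9 t 25.70
shift cm [-0.41  0.09 11.34]
turn rad -0.001 (or 3.141)
((536.2611083984375, 304.57177734375), (176.19810485839844, 100.66561889648438), 36.51282501220703) 3565
```

View pics/w9.png

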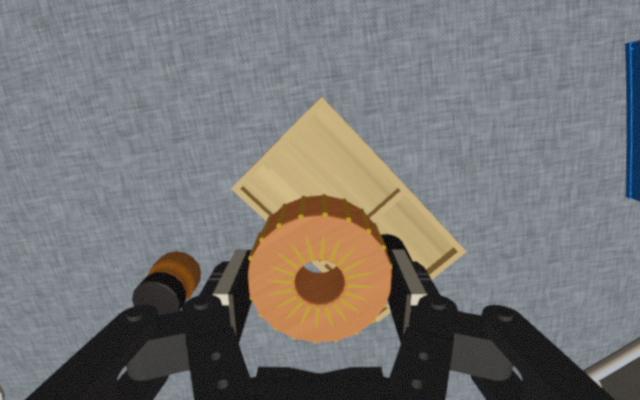

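The toroid is held level at (320,278) over the tray, with fingers at 45° to the bay. Tray centre re-measures (536,305). Lowering.

```bash

python3 -m crank '[{"x":-0.35,"y":0,"z":3,"turn":0},{"x":0,"y":0,"z":4,"turn":0},{"x":0,"y":0,"z":3,"turn":0},{"x":0,"y":0,"z":1.3,"turn":0},{"x":0,"y":0,"z":0,"turn":0}]' >/dev/null
python3 -m crank '[{"x":0,"y":0,"z":0,"turn":0},{"x":0,"y":0,"z":0.1,"turn":0}]'
python3 -m crank '[{"x":0,"y":0,"z":0.3,"turn":0},{"x":0,"y":0,"z":0,"turn":0}]'
python3 -m crank '[{"x":0,"y":0,"z":0.2,"turn":0},{"x":0,"y":0,"z":0,"turn":0}]'
python3 -m crank '[{"x":0,"y":0,"z":0.2,"turn":0},{"x":0,"y":0,"z":0,"turn":0}]'
```

```text
time: 26.45
tool_pos: [0.5107, 0.2829, 0.029]
tool_rot: [0.002, 0.07, 0.998, 0.001]
contact_force: [-0.1, -0.1, -2.4]
gripper_width: 0.677
grasp_force: 65.9
time: 26.65
tool_pos: [0.5091, 0.2826, 0.0241]
tool_rot: [0.001, 0.07, 0.998, 0.0]
contact_force: [-0.2, 0.2, -2.1]
gripper_width: 0.678
grasp_force: 65.9
time: 26.85
tool_pos: [0.5085, 0.2824, 0.0212]
tool_rot: [-0.0, 0.07, 0.998, -0.0]
contact_force: [-0.2, 0.4, -1.9]
gripper_width: 0.676
grasp_force: 65.9
time: 27.05
tool_pos: [0.5084, 0.2823, 0.0189]
tool_rot: [-0.0, 0.07, 0.998, -0.0]
contact_force: [-0.0, -0.0, -2.1]
gripper_width: 0.678
grasp_force: 65.9
```

```bash

python3 -m crank '[{"x":0,"y":0,"z":0.2,"turn":0},{"x":0,"y":0,"z":0,"turn":0}]'
python3 -m crank '[{"x":0,"y":0,"z":0.15,"turn":0},{"x":0,"y":0,"z":0,"turn":0}]'
python3 -m crank '[{"x":0,"y":0,"z":0.1,"turn":0},{"x":0,"y":0,"z":0,"turn":0}]'
```

```text
time: 27.25
tool_pos: [0.5084, 0.2823, 0.0169]
tool_rot: [-0.0, 0.07, 0.998, -0.0]
contact_force: [0.4, 0.5, -2.5]
gripper_width: 0.674
grasp_force: 65.9
time: 27.45
tool_pos: [0.5088, 0.2824, 0.0158]
tool_rot: [0.0, 0.07, 0.998, 0.0]
contact_force: [0.7, 0.5, -2.0]
gripper_width: 0.674
grasp_force: 65.9
time: 27.65
tool_pos: [0.5088, 0.2824, 0.0157]
tool_rot: [-0.0, 0.07, 0.998, -0.0]
contact_force: [-2.5, -0.9, 4.5]
gripper_width: 0.674
grasp_force: 66.5
```

```bash

python3 -m crank '[{"x":0,"y":0,"z":-0.05,"turn":0},{"x":0,"y":0,"z":0,"turn":0},{"x":0,"y":0,"z":0,"turn":0},{"x":0,"y":0,"z":0,"turn":0},{"x":0,"y":0,"z":0,"turn":0}]' 79
python3 -m crank '[{"x":0,"y":0,"z":-2,"turn":0},{"x":0,"y":0,"z":-4,"turn":0},{"x":0,"y":0,"z":-4,"turn":0},{"x":0,"y":0,"z":-4,"turn":0},{"x":0,"y":0,"z":-4,"turn":0}]' 
python3 -m crank '[{"x":0,"y":0,"z":0,"turn":0},{"x":0,"y":0,"z":0,"turn":0}]' 100 >/dev/null
python3 wm.py w10 506 282 .022
python3 plan.py 688.5 -127 200 50
```

```text
time: 28.15
tool_pos: [0.5087, 0.2824, 0.0152]
tool_rot: [0.0, 0.07, 0.998, 0.0]
contact_force: [0.4, -0.0, 0.0]
gripper_width: 0.789
grasp_force: 0.0
time: 28.65
tool_pos: [0.5084, 0.2823, 0.1969]
tool_rot: [0.0, 0.07, 0.998, 0.0]
contact_force: [0.7, -0.0, 0.4]
gripper_width: 0.79
grasp_force: 0.0
ztop 0.0336 circle [508.9 282.5] 30.6 rect [array([508.9, 282.6]), array([59.9, 59.9]), np.float64(51.5)] 3041
now [508.4 282.3 194.8] yaw 82.0 j6 -1.05 w 1.001 gf 0.0 t 28.90
shift cm [-23.54 -38.02  -0.52]
turn rad 0.558 (or -2.583)
```

```bash

python3 -m crank '[{"x":-2.35,"y":-3.8,"z":0,"turn":0},{"x":-2.35,"y":-3.8,"z":0,"turn":0},{"x":-2.35,"y":-3.8,"z":0,"turn":0},{"x":-2.35,"y":-3.8,"z":0,"turn":0},{"x":-2.35,"y":-3.8,"z":0,"turn":0}]' >/dev/null
python3 -m crank '[{"x":-2.35,"y":-3.8,"z":0,"turn":0},{"x":-2.35,"y":-3.8,"z":0,"turn":0},{"x":-2.35,"y":-3.8,"z":0,"turn":0},{"x":-2.35,"y":-3.8,"z":0,"turn":0},{"x":-2.35,"y":-3.8,"z":0,"turn":0}]' >/dev/null
python3 -m crank '[{"x":0,"y":0,"z":0,"turn":0},{"x":0,"y":0,"z":0,"turn":0},{"x":0,"y":0,"z":0,"turn":0}]' >/dev/null
python3 wm.py w11 688.5 -127 .02
python3 plan.py 688.5 -127 12 82
```

```text
ztop 0.0306 circle [ 690.  -127.7] 7.9 rect [array([ 690.1, -127.8]), array([14.4, 15.5]), np.float64(82.5)] 245
now [ 687.6 -125.2  194. ] yaw 82.1 j6 -1.72 w 0.998 gf 0.0 t 30.25
shift cm [-0.16 -0.17 18.2 ]
turn rad 0.001 (or -3.140)
```

```bash

python3 -m crank '[{"x":-0.3,"y":-0.22,"z":4.2,"turn":0},{"x":0,"y":0,"z":4.2,"turn":0},{"x":0,"y":0,"z":4.2,"turn":0},{"x":0,"y":0,"z":3.7,"turn":0},{"x":0,"y":0,"z":1.8,"turn":0}]' >/dev/null
python3 -m crank '[{"x":0,"y":0,"z":0,"turn":0},{"x":0,"y":0,"z":0,"turn":0},{"x":0,"y":0,"z":0,"turn":0},{"x":0,"y":0,"z":0,"turn":0},{"x":0,"y":0,"z":0,"turn":0}]' 0
python3 -m crank '[{"x":0,"y":0,"z":0,"turn":0},{"x":0,"y":0,"z":0,"turn":0},{"x":0,"y":0,"z":0,"turn":0}]'
python3 -m crank '[{"x":0,"y":0,"z":-3,"turn":0},{"x":0,"y":0,"z":-4,"turn":0},{"x":0,"y":0,"z":-4,"turn":0},{"x":0,"y":0,"z":-2,"turn":0},{"x":0,"y":0,"z":0,"turn":0}]'
python3 plan.py 509 282.5 140 82
```

```text
time: 31.25
tool_pos: [0.6926, -0.1296, 0.0168]
tool_rot: [0.002, 0.07, 0.998, -0.0]
contact_force: [-4.2, 0.6, 5.2]
gripper_width: 0.154
grasp_force: 61.0
time: 31.55
tool_pos: [0.6926, -0.1297, 0.0169]
tool_rot: [0.002, 0.07, 0.998, -0.0]
contact_force: [0.3, 0.9, 6.2]
gripper_width: 0.153
grasp_force: 58.5
time: 32.05
tool_pos: [0.6937, -0.1301, 0.1498]
tool_rot: [0.004, 0.07, 0.998, -0.001]
contact_force: [-0.1, -0.7, -0.1]
gripper_width: 0.155
grasp_force: 58.5
now [ 693.7 -130.1  149.8] yaw 82.0 j6 -1.72 w 0.155 gf 58.5 t 32.05
shift cm [24.05 38.29  0.72]
turn rad -0.000 (or 3.141)
```

```bash

python3 -m crank '[{"x":2.4,"y":3.83,"z":0,"turn":0},{"x":2.4,"y":3.83,"z":0,"turn":0},{"x":2.4,"y":3.83,"z":0,"turn":0},{"x":2.4,"y":3.83,"z":0,"turn":0},{"x":2.4,"y":3.83,"z":0,"turn":0}]' >/dev/null
python3 -m crank '[{"x":2.4,"y":3.83,"z":0,"turn":0},{"x":2.4,"y":3.83,"z":0,"turn":0},{"x":2.4,"y":3.83,"z":0,"turn":0},{"x":2.4,"y":3.83,"z":0,"turn":0},{"x":2.4,"y":3.83,"z":0,"turn":0}]' >/dev/null
python3 -m crank '[{"x":0,"y":0,"z":0,"turn":0},{"x":0,"y":0,"z":0,"turn":0},{"x":0,"y":0,"z":0,"turn":0}]' >/dev/null
python3 plan.py 510.5 282.5 65 82; python3 -c "
from h import *
save('wrist','w12')"
```

```text
now [506.5 282.4 142.9] yaw 81.9 j6 -1.05 w 0.156 gf 58.8 t 33.35
shift cm [-0.4   0.07  7.79]
turn rad -0.001 (or 3.141)
```

View pics/w12.png

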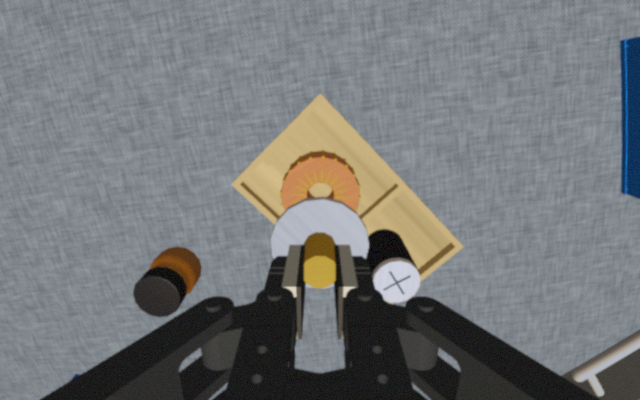

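The plate is held level at (320,235), with the toroid behind it at (320,190) in the large bay and the tall cap clear at (395,280). Lowering.

```bash

python3 -m crank '[{"x":-0.3,"y":0,"z":3,"turn":0},{"x":0,"y":0,"z":3,"turn":0},{"x":0,"y":0,"z":1.8,"turn":0},{"x":0,"y":0,"z":0,"turn":0},{"x":0,"y":0,"z":0,"turn":0}]' >/dev/null
python3 -m crank '[{"x":0,"y":0,"z":0,"turn":0},{"x":0,"y":0,"z":0.7,"turn":0},{"x":0,"y":0,"z":0,"turn":0}]'
python3 -m crank '[{"x":0,"y":0,"z":0.3,"turn":0},{"x":0,"y":0,"z":0,"turn":0}]'
python3 -m crank '[{"x":0,"y":0,"z":0.2,"turn":0},{"x":0,"y":0,"z":0,"turn":0}]'
```

```text
time: 34.2
tool_pos: [0.5098, 0.283, 0.0594]
tool_rot: [0.0, 0.07, 0.998, 0.0]
contact_force: [-0.7, -0.7, -0.4]
gripper_width: 0.157
grasp_force: 58.7
time: 34.4
tool_pos: [0.5095, 0.283, 0.056]
tool_rot: [-0.0, 0.07, 0.998, -0.0]
contact_force: [-1.2, -0.5, -1.0]
gripper_width: 0.151
grasp_force: 58.7
time: 34.6
tool_pos: [0.5095, 0.283, 0.054]
tool_rot: [-0.0, 0.07, 0.998, -0.0]
contact_force: [0.2, 0.2, -1.2]
gripper_width: 0.155
grasp_force: 58.7
```

```bash

python3 -m crank '[{"x":0,"y":0,"z":0.2,"turn":0},{"x":0,"y":0,"z":0,"turn":0}]'
python3 -m crank '[{"x":0,"y":0,"z":0.15,"turn":0},{"x":0,"y":0,"z":0,"turn":0}]'
python3 -m crank '[{"x":0,"y":0,"z":0.15,"turn":0},{"x":0,"y":0,"z":0,"turn":0}]'
```

```text
time: 34.8
tool_pos: [0.5096, 0.283, 0.052]
tool_rot: [-0.0, 0.07, 0.998, -0.0]
contact_force: [-0.5, -0.4, -0.3]
gripper_width: 0.152
grasp_force: 58.7
time: 35.0
tool_pos: [0.5096, 0.283, 0.0506]
tool_rot: [-0.0, 0.07, 0.998, -0.0]
contact_force: [-0.8, 0.0, -1.6]
gripper_width: 0.156
grasp_force: 58.7
time: 35.2
tool_pos: [0.5099, 0.2831, 0.0499]
tool_rot: [-0.0, 0.07, 0.998, 0.0]
contact_force: [-2.6, -1.0, 3.2]
gripper_width: 0.151
grasp_force: 59.2
```

```bash

python3 -m crank '[{"x":0,"y":0,"z":-0.05,"turn":0},{"x":0,"y":0,"z":0,"turn":0},{"x":0,"y":0,"z":0,"turn":0},{"x":0,"y":0,"z":0,"turn":0},{"x":0,"y":0,"z":0,"turn":0}]' 45
python3 -m crank '[{"x":0,"y":0,"z":-2,"turn":0},{"x":0,"y":0,"z":-4,"turn":0},{"x":0,"y":0,"z":-4,"turn":0},{"x":0,"y":0,"z":-4,"turn":0},{"x":0,"y":0,"z":-2,"turn":0}]' 
python3 -m crank '[{"x":0,"y":0,"z":0,"turn":0},{"x":0,"y":0,"z":0,"turn":0}]' 100 >/dev/null
python3 wm.py w13 508 282 .05
python3 - <<'E'
from h import *
from meas import obj
W=cloud(load('w13'))
D=np.hypot(W[...,0]-.5085,W[...,1]-.2825)
for a,b in((.030,.0355),(.0365,.042)):
    P=W[(D<.04)&(W[...,2]>a)&(W[...,2]<b)]
    print(len(P),cv2.minEnclosingCircle((P[:,:2]*1000).astype(np.float32)),np.c_[P[:,:2],np.ones(len(P))].shape and np.linalg.lstsq(np.c_[P[:,:2],np.ones(len(P))],P[:,2],rcond=None)[0])
zt,P,Q=obj(W,(.571,.329),.025,.05);print('tall',zt,cv2.minEnclosingCircle((Q[:,:2]*1000).astype(np.float32)))
save('top','t1');T=cloud(load('t1'))
for n,c in dict(sink=(.5596,-.29),short=(.4955,-.328),spool=(.573,-.132),jar=(.565,.145)).items():
    zt,P,Q=obj(T,c,.04,.025);print(n,zt,cv2.minAreaRect((Q[:,:2]*1000).astype(np.float32)))
E
```

```text
time: 35.7
tool_pos: [0.5098, 0.283, 0.0497]
tool_rot: [-0.0, 0.07, 0.998, -0.0]
contact_force: [-0.1, 0.8, 0.4]
gripper_width: 0.45
grasp_force: 0.0
time: 36.2
tool_pos: [0.5114, 0.2837, 0.2147]
tool_rot: [0.003, 0.07, 0.998, 0.001]
contact_force: [0.0, 0.2, -0.1]
gripper_width: 0.453
grasp_force: 0.0
ztop 0.0634 circle [507.1 283.6] 7.7 rect [array([506.9, 283.6]), array([14.5, 14.7]), np.float64(81.5)] 274
1074 ((509.2264099121094, 282.6948547363281), 30.68930435180664) [ 0.00077775 -0.00184894  0.03251492]
1577 ((507.2449035644531, 283.7494812011719), 23.81804847717285) [-0.00157468 -0.00068441  0.03861505]
tall 0.06549899188901713 ((570.912109375, 329.0716857910156), 17.681194305419922)
sink 0.03810726761058992 ((558.7197265625, -289.0282897949219), (35.012367248535156, 49.699825286865234), 29.683212280273438)
short 0.041943602624561455 ((494.80792236328125, -325.7823486328125), (43.63338088989258, 44.733890533447266), 1.3483667373657227)
spool 0.051234638206279104 ((572.8863525390625, -131.68202209472656), (45.135379791259766, 47.51876449584961), 1.7260953187942505)
jar 0.05466362284244968 ((565.64208984375, 144.79776000976562), (36.484352111816406, 34.42020797729492), 3.172104597091675)
```

View pics/w13.png

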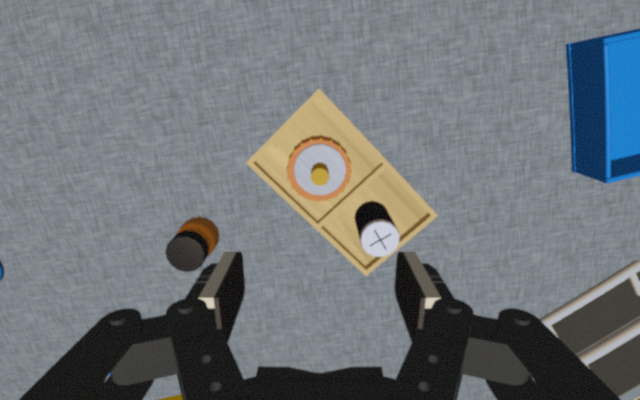

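View pics/t1.png

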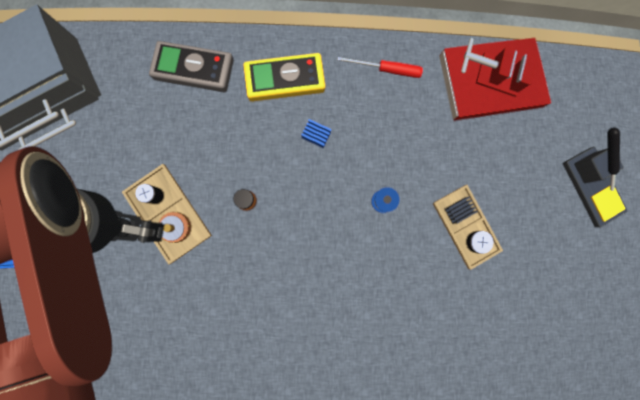

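The pictures and measurements show everything in place. The plate, at wrist (320,170), is flat on the toroid and about 2 mm off centre. The tall cap is upright at (378,235). In the top view the sink is at (460,210) and the short cap at (482,242), one per bay. The spool and jar have not moved.

```bash
python3 -c "
from plant import manip
print(manip.job_done())"
```

```text
the job is handed in; nothing more can be done
None
```

I handed in both kits at about 36 s of the 128 s allowed, with every part measured in its bay and upright, the clamp plate about 2 mm off the transformer's centre, and the spool and jar where they started; no verdict came back.

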